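# Load a sample tube in the label reader

### The job

With your fingertips, roll the capped sample tube up the sloped chute of the label reader until it has passed the sprung catch and the catch has come up behind it, so that it rests against the roller and cannot roll back. Then press the start key on top of the reader's head all the way down and let it come up again. Only push the tube, lightly: do not pinch it or lift it off the chute, do not press the key before the tube is caught, and leave the other things on the bench alone.

Things in the scene. Friction and masses are not known exactly. Their poses are not given: they have to be found in the camera images.
- reader: Label reader, a light grey bench instrument fixed to the worktop, 235 mm long, 137 mm wide. Origin on the worktop in mid-width, 27 mm straight below the chute's origin; x level from its open low end towards the head, y left, z up. The head is a box from x = 152 to 208 mm, full width, top at z = 90 mm.
- chute: The reader's chute, fixed, rising 12 degrees (0.21 rad) to the head. Tilted frame: x up the slope, y left, z square off it; origin in mid-width, level with the runners' tops. The tube rolls on two runners (tops z = 0, y = 32 to 38 mm either side). Between them is a finger channel, floor z = -8 mm, open at the low end. Side cheeks (60 to 67 mm from the middle) stand 14 mm above the runners.
- low_end (a point): Point on the chute, mid-width, level with the runners' tops, at its x = 0, where the waiting tube's axis lies above it. There the tube rests on two upright lips, one on each runner (x = -20 to -14.5 mm, 17 mm high); between the lips 63 mm are open, so fingers can come in behind the tube.
- seat (a point): Where the axis of the caught tube lies: chute x = 100 mm, mid-width, 14.5 mm above the runners. The catch comes up once the tube's axis is pushed to x = 100 to 102 mm; the tube is then held between catch and roller.
- tube: The sample tube, 50 ml size, screw cap, 114 mm long, lying across the chute. Origin on its axis at mid-length; y along the axis to the cap. Body diameter 29 mm (y = -57 to 41 mm), cap 34 mm (y = 41 to 57 mm, hanging clear outside the left runner). About 60 g. Smooth; it rolls and slides easily, and rolls back to the lips if let go too soon (or stays lying on the pressed-down catch, which is not caught).
- catch (a joint): Sprung catch (rad): 0 = up, about 0.6 = pressed down by the tube on top of it. Its two steel noses stand 9.5 mm above the runners at chute x = 81 to 87 mm, 25 to 32 mm either side of the middle: 50 mm stay free between them for fingers. Light spring (under 1 N); a tube rolling up presses it down, one rolling back is stopped by it.
- roller (a joint): Travel (m) of the dark roller across the chute's upper end (18 mm thick, 74 mm long, axis 21.5 mm above the runners), sprung towards the low end: 0 free, about 0.002 with the tube caught, at most 0.014. 0.1 N at rest plus 60 N/m, so a tube pushed up to 9 mm too far meets under 1 N; beyond that it is rigid.
- key (a joint): Travel (m) of the start key: 0 up, 0.005 fully down; about 1 N to start, 3.5 N at the bottom, where it stops hard. It springs back.
- key_top (a point): Middle of the top of the start key, a grey key 26 mm along the reader by 34 mm, 7 mm high, in the middle of the head's top, 98 mm above the worktop and 180 mm along the reader's x. Pressed straight down.
- dropper_bottle: Loose dropper bottle standing to the left, 37 mm wide, 100 mm high; to be left alone.
- dish: Loose lidded petri dish lying to the right, 61 mm wide, 14 mm high; to be left alone.
- bench_timer: Loose small timer lying to the right, 66x62x22 mm; to be left alone.

How it is judged:
By the outcome, as a careful person would: the job done as asked, in the order asked, and still so for the second after the job is handed in, with the robot touching nothing.
It also fails if it takes over 40 s, if anything falls off the work surface, if the arm or the gripper's body presses on something with over 40 N, if the wrist force passes 120 N, or if a joint passes its speed limit or range.

### The arm

A 7-joint arm with a two-finger parallel gripper is mounted at the origin on a cart in front of the work surface, level with it; the furniture and walls round the work are solid. World frame = base frame: x ahead of the robot, y to its left, z up, the work surface at z = 0. Lengths are in m, angles in rad, forces in N, time in s.
With the tool pointing down it reaches from about 0.4 to 0.85 m from the base axis. Payload 10.4 kg.
Tool frame: the origin (TCP) lies at the very end of the fingers, on their centre line; the grasp point (between the pads) lies 19 mm behind it (manip.grip_depth is the distance from the TCP to the grasp point, in m); z points along the fingers, y is the direction in which the jaws open and shut (so a half turn about z gives the same grasp; the last joint's range is limited). The gripper opens to 85 mm and grips with 20 to 120 N. Pads are 22 mm wide; open, the fingers measure 114 mm over their backs; the gripper's body (76 mm by 85 mm) begins 54 mm behind the grasp point. The pads swing forward as they close: fully open they stand 13 mm farther back than shut.
Start: joints at [-1.227, 0.332, -0.065, 1.46, 0.022, 1.35, -0.088], TCP at [0.224, 0.583, 0.231] pointing down, gripper open.
Joint ranges: [-2.6, 2.6], [-0.5, 2.12], [-1.47, 1.34], [0.16, 2.42], [-1.27, 4.41], [0.06, 2.06], [-2.6, 2.6]. Speed limits (rad/s): [2.22, 2.22, 2.79, 2.79, 3.14, 3.14, 3.14].

### API

Orientations are given as a unit quaternion [x, y, z, w].
In Python, from workcell import manip gives the robot as it stands.
- The arm moves only by the tool step_arm, never from a script. Its argument "motion" is a list of rows, each a list of 6 numbers: the shift along the tool's x, y, z in mm, then the turn, a rotation vector about the tool's x, y, z in degrees. A call has 1 to 20 rows; each row shifts and turns the pose as measured when the row begins, along the tool's axes as they then stand; what a row does not reach is not made up. A row lasts 1/8 s, in which the tool goes at most 62.5 mm and 10.7 degrees, less where a joint would pass 70% of its speed; a pose out of reach is approached as far as the arm can. A call with a gripper value outside its range is refused whole. "jaw" is the finger opening in mm, from 0 to 85.4, set as the call begins (left out, the last holds). The fingers move at their own pace and stop on an object; "force" is the grip in N (left out, the last holds). Time passes only in rows, so rows that do not move let the fingers close. It gives the time, the measured TCP pose, the force and the opening at its end, in the units of the state.
- manip.get_obs(): the state, without advancing time (a new reading comes with each control period).
- manip.camera(name): name is "scene" or "top" or "wrist"; returns the picture (400x640x3 uint8, blue, green, red); there is no depth.
- manip.camera_info(name): a dict with "camera_matrix" (3x3 intrinsics, pixels), "k1" (the pictures are not rectified: a ray, as slopes to the right and down, at radius r is drawn at 1 + k1 r^2 times it, then the intrinsics apply), "R" (3x3) and "t" (3): a world point X has camera coordinates R X + t. Camera axes: x right, y down, z forward; pixel columns grow to the right and rows downward; lengths in m; the calibration is good to about 2 mm. A picture is of the moment at which its call begins: read the wrist's pose just before it. camera_info takes no time and is no camera call; for the wrist camera it gives the pose at the moment of the call.
- manip.hand_in(): hands the job in, once; it reports no verdict.
The state is a dict: "clock": time; "joint_pos": joint angles; "joint_velocities": joint speeds; "tau": joint torques, N m; "position": TCP position; "ee_rot": TCP orientation; "ft_force": force on the tool from outside, world axes, zero at the start; "torque": the same for the moment, N m; "grip_width": opening from 0.0 (shut) to 1.0 (fully open).
Only numpy, scipy, OpenCV 4.12 (cv2) and the standard library are available. Lean on these libraries where they do the work, as an engineer would, in place of code of your own. Each camera call takes 0.05 s, during which the arm holds its last target.

## Working session

There is one attempt and no reset: what is moved stays moved. The work goes in short steps, Python scripts to look and compute and a tool call to move; the robot and the scene stay as the last step left them, time stands still between calls to the robot, and variables do not carry over. Pictures are saved under pics/ and viewed, and the job is handed in when it is done.

Besides the shell and the picture viewer there is one more tool, called after "Call:" as a command line: name --pt "numbers of a row" for each row, then --argument value for the rest. step_arm: Moves the arm, as the interface text tells. Its arguments: {"type":"object","properties":{"motion":{"type":"array"},"jaw":{"type":"number"},"force":{"type":"number"}},"required":["motion"]}

```bash
mkdir -p pics; ls
python3 - <<'E'
from workcell import manip
import cv2
o=manip.get_obs();print(o)
for n in("scene","top"):
    cv2.imwrite(f"pics/{n}0.png",manip.camera(n)); print(n,manip.camera_info(n))
E
```

```text
pics
{'clock': 0.0, 'joint_pos': array([-1.22659871,  0.33284019, -0.06470047,  1.46098277,  0.02154585,
        1.34991654, -0.08849784]), 'joint_velocities': array([-0.00108561, -0.00123779,  0.00101622, -0.00079632,  0.00058991,
        0.00141606,  0.00096759]), 'tau': array([-2.95172595e-04, -6.25454450e+01,  4.88828856e-02, -3.91618967e+01,
        1.61162083e-02,  9.80790763e-03, -1.75216138e-05]), 'position': array([0.22398815, 0.58305503, 0.23051592]), 'ee_rot': array([ 1.82366205e-01,  9.83230410e-01, -7.16552458e-04, -1.23892503e-04]), 'ft_force': array([ 0.07261027, -0.0571913 , -0.08353032]), 'torque': array([-0.03245925,  0.0021279 ,  0.01454461]), 'grip_width': 1.0014350102571739}
scene {'camera_matrix': array([[456.1408892 ,   0.        , 316.07485927],
       [  0.        , 456.1408892 , 196.8543143 ],
       [  0.        ,   0.        ,   1.        ]]), 'k1': -0.002311572890612862, 'R': array([[ 0.75614695, -0.65418428, -0.01687385],
       [-0.24848474, -0.26316924, -0.93220024],
       [ 0.60539006,  0.70907326, -0.36154943]]), 't': array([-0.29052371,  0.27669298,  0.54586043])}
top {'camera_matrix': array([[402.18857653,   0.        , 318.48359646],
       [  0.        , 402.18857653, 204.5999364 ],
       [  0.        ,   0.        ,   1.        ]]), 'k1': -0.08364162417635726, 'R': array([[ 0.01391591, -0.99984849, -0.01045671],
       [-0.99402888, -0.01270149, -0.10837554],
       [ 0.1082263 ,  0.01190241, -0.99405503]]), 't': array([0.15668249, 0.54504793, 1.0409227 ])}
```

View pics/scene0.png

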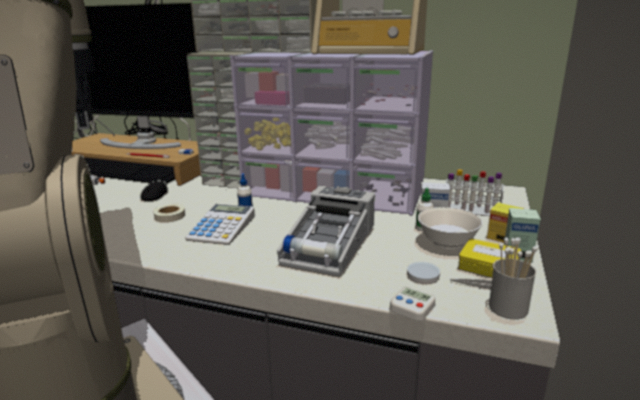

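View pics/top0.png

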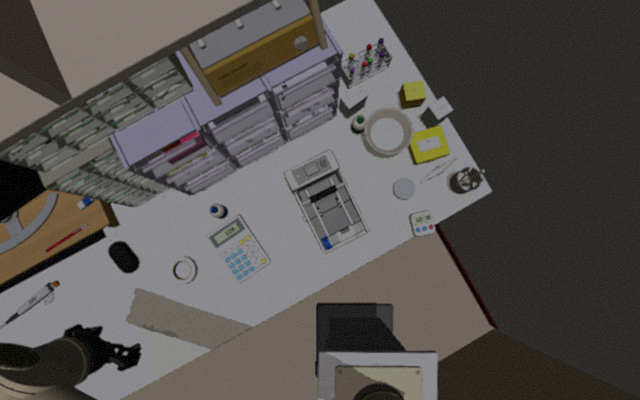

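The scene view shows the reader near (330,225) with its blue cap at (290,243). In the top view the reader's low end is near (345,245) and its head near (312,168). I'll zoom in next.

```bash
cat > h.py <<'E'
import numpy as np, cv2
from workcell import manip
def ray(n,uv,ci=None):
    c=ci or manip.camera_info(n); K=np.array(c["camera_matrix"]);R=np.array(c["R"]);t=np.array(c["t"])
    d=np.array([(uv[0]-K[0,2])/K[0,0],(uv[1]-K[1,2])/K[1,1]]); s=d.copy()
    for _ in range(20): s=d/(1+c["k1"]*(s@s))
    return -R.T@t, R.T@np.array([s[0],s[1],1])
def onz(n,uv,z,ci=None):
    o,d=ray(n,uv,ci); return o+d*(z-o[2])/d[2]
def proj(n,X,ci=None):
    c=ci or manip.camera_info(n); K=np.array(c["camera_matrix"])
    p=np.array(c["R"])@X+np.array(c["t"]); s=p[:2]/p[2]; s=s*(1+c["k1"]*(s@s))
    return K[0,0]*s[0]+K[0,2],K[1,1]*s[1]+K[1,2]
E
python3 - <<'E'
import cv2
a=cv2.imread("pics/top0.png")[140:260,270:390]
cv2.imwrite("pics/top0z.png",cv2.resize(a,None,fx=5,fy=5,interpolation=cv2.INTER_CUBIC))
a=cv2.imread("pics/scene0.png")[180:280,270:390]
cv2.imwrite("pics/scene0z.png",cv2.resize(a,None,fx=6,fy=6,interpolation=cv2.INTER_CUBIC))
E
```

```text
(no output)
```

View pics/top0z.png

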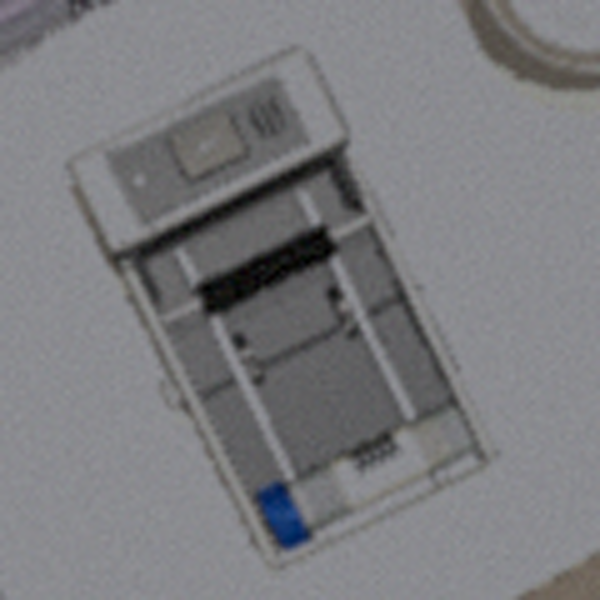

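View pics/scene0z.png

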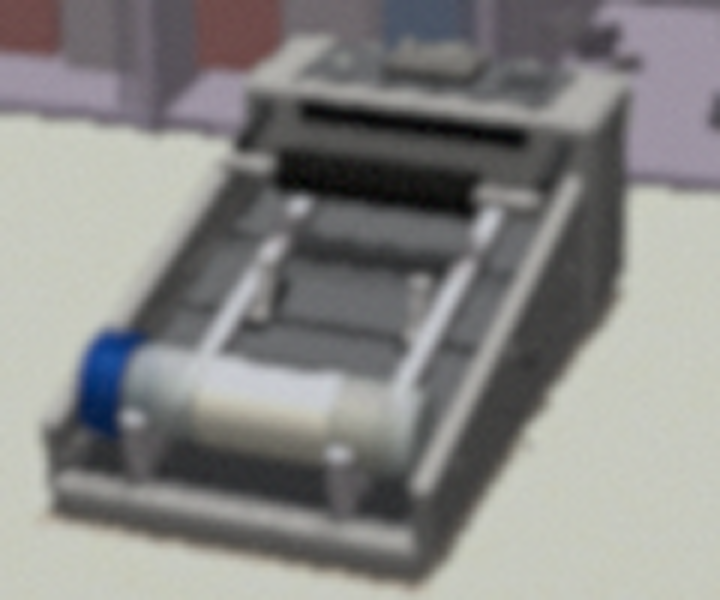

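The zoomed views show the head-top corners, key, runners, roller and tube clearly. The head-top corners in the zoomed top view are (305,47), (348,140), (118,255) and (70,165), and the key is at (210,145).

Run:
```python
from h import *
def tz(u,v): return (270+(u+.5)/5-.5,140+(v+.5)/5-.5)
C=[onz("top",tz(*p),.09) for p in[(305,47),(346,143),(118,255),(70,165)]]
for c in C: print(c.round(4))
print("len", [np.linalg.norm(C[i]-C[(i+1)%4]).round(4) for i in range(4)])
k=onz("top",tz(210,145),.098);print("key",k.round(4))
ctr=sum(C)/4
w=C[2]-C[1]; w2=C[3]-C[0]
for d in (w,w2): print("yaw from width",np.degrees(np.arctan2(-d[0],d[1])))
# low corners at z: (280,565) left, (490,460) right  
a,b=onz("top",tz(278,562),.035),onz("top",tz(490,458),.035);print(a,b,np.linalg.norm(a-b),np.degrees(np.arctan2(-(a-b)[0],(a-b)[1])))
# runner ends on surface? caps
yaw=np.arctan2(-(w+w2)[0],(w+w2)[1]);print("yaw",np.degrees(yaw), "ctr",ctr)
ex=np.array([np.cos(yaw),np.sin(yaw),0])
print("origin from key",k-.180*ex,"from head",ctr-.18*ex, "mid low",(a+b)/2)
cap=[onz("top",tz(*p),.027+.015+.017*0.5) for p in[(258,490),(290,483),(308,542),(277,550)]]
print(np.round(cap,4), sum(cap)/4)
```

```text
[0.6798 0.1342 0.09  ]
[0.6301 0.1129 0.09  ]
[0.5712 0.2276 0.09  ]
[0.6171 0.253  0.09  ]
len [np.float64(0.0541), np.float64(0.129), np.float64(0.0525), np.float64(0.1343)]
key [0.6266 0.1818 0.098 ]
yaw from width 27.183991629453867
yaw from width 27.821397099953117
[0.41765727 0.14454398 0.035     ] [0.47358338 0.03352295 0.035     ] 0.12431169565947116 26.73637814652836
yaw 27.509199442293532 ctr [0.62455815 0.18195441 0.09      ]
origin from key [0.46699212 0.09862343 0.098     ] from head [0.46490955 0.09881402 0.09      ] mid low [0.44562032 0.08903346 0.035     ]
[[0.4548 0.1555 0.0505]
 [0.4586 0.1389 0.0505]
 [0.4283 0.1293 0.0505]
 [0.424  0.1452 0.0505]] [0.44141846 0.14222169 0.0505    ]
```

The measured widths, key position and low-end midpoint agree: reader origin ≈ (0.466, 0.099), yaw ≈ 27.5°. I'll move over the reader and check with the wrist camera.

Call:
step_arm --pt "-37 -39 -1 0 0 0" --pt "-37 -39 -1 0 0 0" --pt "-37 -39 -1 0 0 0" --pt "-37 -39 -1 0 0 0" --pt "-37 -39 -1 0 0 0" --pt "-37 -39 -1 0 0 0" --pt "-37 -39 -1 0 0 0" --pt "-37 -39 -1 0 0 0" --pt "-37 -39 -1 0 0 0" --jaw 10

```text
clock: 1.23
position: [0.4115, 0.124, 0.237]
ee_rot: [0.179, 0.984, -0.002, -0.002]
ft_force: [1.6, 1.4, -0.6]
grip_width: 0.117
```

Call:
step_arm --pt "0 0 0 0 0 10.5" --pt "0 0 0 0 0 10.5" --pt "0 0 0 0 0 10.5" --pt "0 0 0 0 0 10.5" --pt "0 0 0 0 0 10.5" --pt "0 0 0 0 0 10.5" --pt "0 0 0 0 0 10.5" --pt "0 0 0 0 0 10.5" --pt "0 0 0 0 0 10.5" --pt "0 0 0 0 0 10.5" --pt "0 0 0 0 0 10.5" --pt "0 0 0 0 0 10.5"

```text
clock: 2.72
position: [0.4104, 0.118, 0.2342]
ee_rot: [0.965, 0.262, -0.005, 0.002]
ft_force: [-0.7, 0.1, 0.1]
grip_width: 0.118
```

Run:
```python
from h import *
from scipy.spatial.transform import Rotation as R
o=manip.get_obs();print(o["clock"],o["position"],o["joint_pos"].round(2),o["ft_force"],o["grip_width"]);print(R.from_quat(o["ee_rot"]).as_matrix().round(3))
ci=manip.camera_info("wrist"); print(ci, -ci["R"].T@ci["t"])
cv2.imwrite("pics/w1.png",manip.camera("wrist"))
```

```text
2.725 [0.41043065 0.11795451 0.234236  ] [-0.6  -0.11  0.2   1.94  0.02  1.32 -1.45] [-0.68662989  0.11566797  0.1258572 ] 0.1179255636215821
[[ 0.863  0.505 -0.009]
 [ 0.505 -0.863 -0.006]
 [-0.011  0.    -1.   ]]
{'camera_matrix': array([[352.39823588,   0.        , 320.56336959],
       [  0.        , 352.39823588, 203.05307248],
       [  0.        ,   0.        ,   1.        ]]), 'k1': -0.04927970006500638, 'R': array([[ 5.05713128e-01, -8.62701202e-01,  9.31409270e-04],
       [-8.28376493e-01, -4.85289996e-01,  2.79796365e-01],
       [-2.40928657e-01, -1.42268253e-01, -9.60058918e-01]]), 't': array([-0.10601549,  0.3588963 ,  0.49494069])} [0.47016008 0.15312343 0.37485308]
```

View pics/w1.png

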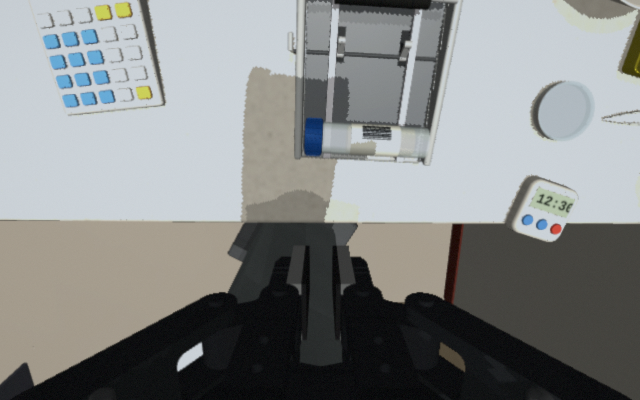

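The wrist view shows the tube across the chute, with the cap at (314,137), the catch noses near (340,45) and (405,47), and the low bar near y=157. Zooming in on that area.

Run:
```python
import cv2
a=cv2.imread("pics/w1.png")[0:180,270:480]
cv2.imwrite("pics/w1z.png",cv2.resize(a,None,fx=3.3,fy=3.3,interpolation=cv2.INTER_CUBIC))
```

```text
(no output)
```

View pics/w1z.png

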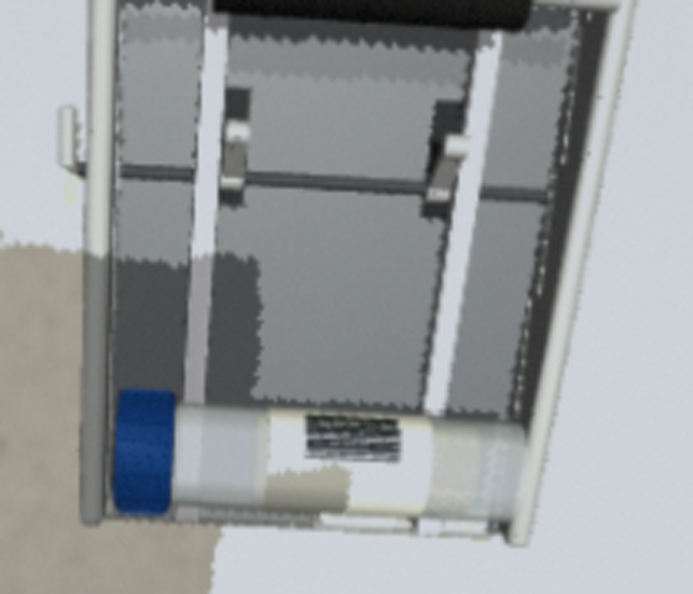

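```bash
cat >> h.py <<'E'
A=np.radians(12)
def frames(p):
    x,y,yaw=p; Rz=np.array([[np.cos(yaw),-np.sin(yaw),0],[np.sin(yaw),np.cos(yaw),0],[0,0,1]])
    Rc=Rz@np.array([[np.cos(A),0,-np.sin(A)],[0,1,0],[np.sin(A),0,np.cos(A)]])
    return Rz,np.array([x,y,0]),Rc,np.array([x,y,.027])
def onchute(p,o,d,z):
    _,_,Rc,oc=frames(p); a=Rc.T@(o-oc); b=Rc.T@d
    return a+b*(z-a[2])/b[2]
E
cat > fit.py <<'E'
from h import *
from scipy.optimize import least_squares
import sys
ci={'camera_matrix': np.array([[352.39823588,0,320.56336959],[0,352.39823588,203.05307248],[0,0,1]]), 'k1': -0.04927970006500638, 'R': np.array([[ 5.05713128e-01, -8.62701202e-01,  9.31409270e-04],[-8.28376493e-01, -4.85289996e-01,  2.79796365e-01],[-2.40928657e-01, -1.42268253e-01, -9.60058918e-01]]), 't': np.array([-0.10601549,  0.3588963 ,  0.49494069])}
w=lambda u,v:ray("wrist",(270+(u+.5)/3.3-.5,(v+.5)/3.3-.5),ci)
t=lambda u,v:ray("top",(270+(u+.5)/5-.5,140+(v+.5)/5-.5))
L=[w(216,30),w(196,395)];Rr=[w(487,50),w(437,390)]
noses=[(w(238,130),1),(w(457,147),-1)]
def res(p,full=False):
    r=[onchute(p,*q,0)[1]-.035 for q in L]+[onchute(p,*q,0)[1]+.035 for q in Rr]
    for q,s in noses:
        c=onchute(p,*q,.0095); r+=[c[0]-.084,c[1]-s*.0285]
    return np.array(r)
s=least_squares(res,[.466,.099,.48]); p=s.x
print(p[:2],np.degrees(p[2]),(s.fun*1e3).round(1))
for n,q in dict(capBL=w(117,500),capTL=w(120,395),capR=w(175,450),end=w(524,470)).items(): print(n,(onchute(p,*q,.0145)*1e3).round(1))
for n,q in dict(edgeTop=w(350,412),).items(): print(n,(onchute(p,*q,.0145)*1e3).round(1))
# top view checks
Rz,o,Rc,oc=frames(p)
kk=Rz@[.18,0,.098]+o; print("key_top world",kk,"top-measured",onz("top",(270+210.5/5-.5,140+145.5/5-.5),.098))
for q in [(w(216,30)),w(196,395)]: pass
E
python3 fit.py
```

```text
[0.46461054 0.10063716] 27.60381140894443 [ 0.1 -0.3  0.3  0.1  0.5 -0.3 -0.5  0.1]
capBL [-15.2  56.1  14.5]
capTL [15.5 56.1 14.5]
capR [ 0.5 40.1 14.5]
end [ -0.  -60.   14.5]
edgeTop [14.  -8.1 14.5]
key_top world [0.62412163 0.18404106 0.098     ] top-measured [0.62664073 0.18176382 0.098     ]
```

The fit has residuals ≤ 0.5 mm. The tube axis is at chute x≈0 and y is centred (cap end 56, other end −60 vs ±57). Moving to behind the tube.

Call:
step_arm --pt "-2 40 0 0 0.6 2.7" --pt "0 0 50 0 0 0" --pt "0 0 50 0 0 0" --pt "0 0 30 0 0 0" --pt "0 0 0 0 0 0"

```text
clock: 3.4
position: [0.4291, 0.081, 0.1011]
ee_rot: [0.971, 0.241, 0.001, 0.0]
ft_force: [0.2, 0.5, 0.3]
grip_width: 0.116
```

```bash
cat > st.py <<'E'
from h import *
from scipy.spatial.transform import Rotation as R
import sys
P=[0.46461,0.10064,np.radians(27.604)]
def st():
    o=manip.get_obs();M=R.from_quat(o["ee_rot"]).as_matrix();Rz,oo,Rc,oc=frames(P)
    print(round(o["clock"],2),"reader",(Rz.T@(o["position"]-oo)*1e3).round(1),"chute",(Rc.T@(o["position"]-oc)*1e3).round(1),"F_reader",(Rz.T@o["ft_force"]).round(2),"yaw",np.degrees(np.arctan2(M[1,0],M[0,0])).round(2),"tz",M[:,2].round(4),"grip",round(o["grip_width"],3),"q",o["joint_pos"].round(2))
if __name__=="__main__":
    st()
    for a in sys.argv[1:]:
        c,f=a.split(":"); cv2.imwrite("pics/"+f+".png",manip.camera(c))
E
python3 st.py wrist:w2
```

```text
3.4 reader [-40.6  -1.  101.1] chute [-24.3  -1.   80.9] F_reader [0.45 0.38 0.31] yaw 27.84 tz [ 1.3e-03 -4.0e-04 -1.0e+00] grip 0.116 q [-0.55  0.03  0.27  2.1  -0.01  1.   -1.37]
```

View pics/w2.png

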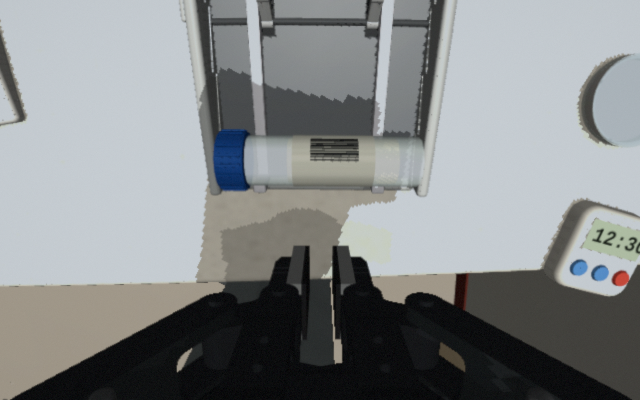

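The fingertips (centre column ≈322) line up with the middle of the gap between the lips (260 and 378). I'll lower behind the tube.

Call:
step_arm --pt "-1 -1 40 0 0 0" --pt "0 0 30 0 0 0" --pt "0 0 7 0 0 0" --pt "0 0 0 0 0 0"

```text
clock: 3.95
position: [0.4343, 0.084, 0.0304]
ee_rot: [0.97, 0.243, 0.007, -0.001]
ft_force: [-0.1, 0.4, 0.5]
grip_width: 0.117
```

```bash
python3 st.py wrist:w3 scene:s3; python3 -c "
import cv2
a=cv2.imread('pics/s3.png')[170:290,250:400]
cv2.imwrite('pics/s3z.png',cv2.resize(a,None,fx=5,fy=5,interpolation=cv2.INTER_CUBIC))"
```

```text
3.95 reader [-34.6  -0.7  30.4] chute [-33.1  -0.7  10.6] F_reader [0.11 0.4  0.53] yaw 28.12 tz [ 0.0131  0.0046 -0.9999] grip 0.117 q [-0.54  0.16  0.27  2.16 -0.06  0.82 -1.32]
```

View pics/w3.png

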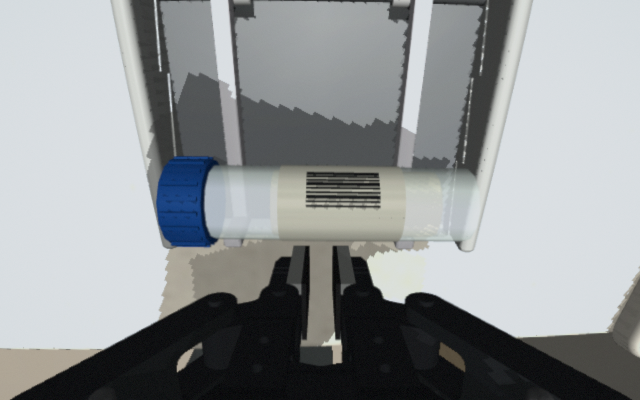

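View pics/s3z.png

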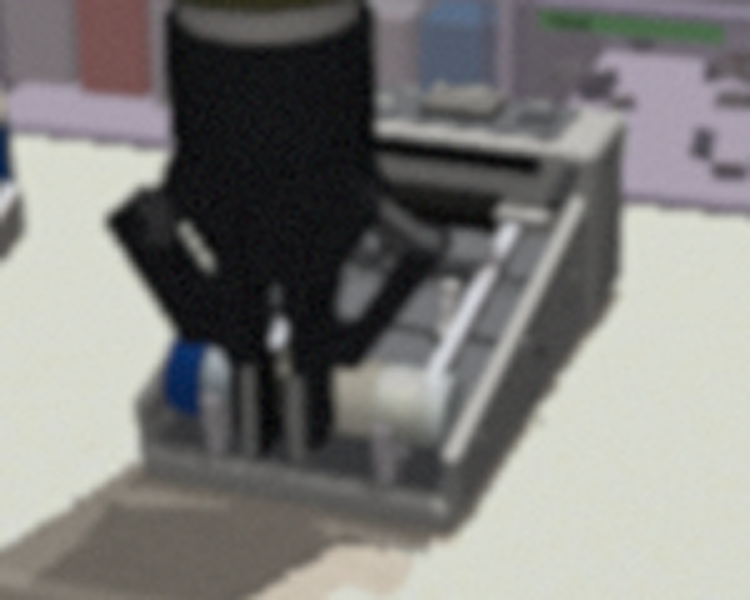

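The wrist view shows the tube untouched with the fingertips just below it. The scene view shows the fingers between the lips. Depth was not quite reached, so I'll settle and trim.

Call:
step_arm --pt "-2 -0.5 3 0 -0.7 0.5" --pt "0 0 0 0 0 0"

```text
clock: 4.3
position: [0.4335, 0.084, 0.0292]
ee_rot: [0.971, 0.238, 0.002, 0.001]
ft_force: [1.1, 0.0, -0.2]
grip_width: 0.115
```

```bash
python3 st.py
```

```text
4.3 reader [-35.3  -0.4  29.2] chute [-34.   -0.4   9.5] F_reader [ 1.   -0.49 -0.22] yaw 27.58 tz [ 4.9e-03  1.0e-04 -1.0e+00] grip 0.115 q [-0.55  0.16  0.27  2.15 -0.06  0.83 -1.33]
```

Call:
step_arm --pt "0 0 5 0 0 0" --pt "0 0 2 0 -0.2 0"

```text
clock: 4.55
position: [0.4338, 0.0841, 0.0221]
ee_rot: [0.971, 0.238, 0.001, 0.001]
ft_force: [-0.4, 0.3, 0.1]
grip_width: 0.118
```

```bash
python3 st.py wrist:w4
```

```text
4.55 reader [-35.   -0.4  22.1] chute [-35.3  -0.4   2.5] F_reader [-0.21  0.46  0.14] yaw 27.58 tz [ 0.0022 -0.0012 -1.    ] grip 0.118 q [-0.54  0.18  0.26  2.15 -0.06  0.81 -1.33]
```

View pics/w4.png

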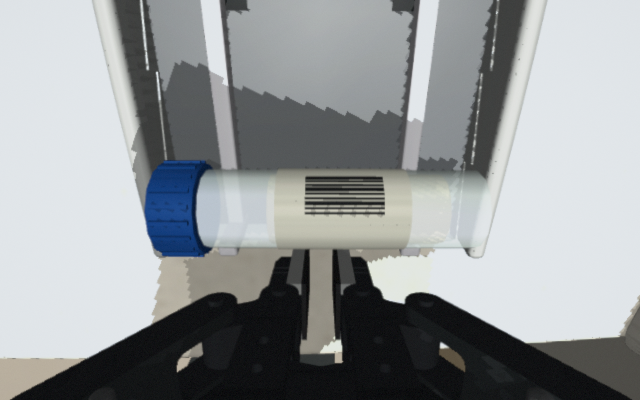

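The tube is still in place, and the fingers are behind it at chute z≈2.5. I'll start the slow push up the slope.

Call:
step_arm --pt "5 0 -1 0 0 0" --pt "5 0 -1 0 0 0" --pt "5 0 -1 0 0 0" --pt "5 0 -1 0 0 0" --pt "5 0 -1 0 0 0" --pt "5 0 -1 0 0 0"

```text
clock: 5.35
position: [0.4621, 0.0989, 0.0284]
ee_rot: [0.971, 0.238, 0.001, 0.001]
ft_force: [-0.6, 0.9, -0.2]
grip_width: 0.112
```

```bash
python3 st.py wrist:w5
```

```text
5.35 reader [-3.  -0.4 28.4] chute [-2.7 -0.4  2. ] F_reader [-0.12  1.07 -0.15] yaw 27.59 tz [ 0.0015 -0.0016 -1.    ] grip 0.112 q [-0.55  0.23  0.26  2.07 -0.08  0.84 -1.33]
```

View pics/w5.png

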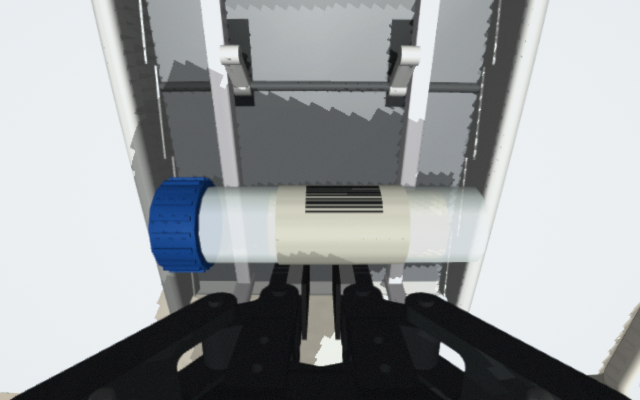

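The tube (rows 186–264) is staying square against the fingertips, heading for the noses at row ~55. I'll carry on.

Call:
step_arm --pt "5 0 -1.1 0 0 0" --pt "5 0 -1.1 0 0 0" --pt "5 0 -1.1 0 0 0" --pt "5 0 -1.1 0 0 0" --pt "5 0 -1.1 0 0 0" --pt "5 0 -1.1 0 0 0" --pt "5 0 -1.1 0 0 0" --pt "5 0 -1.1 0 0 0" --pt "5 0 -1.1 0 0 0"

```text
clock: 6.52
position: [0.5051, 0.1214, 0.0391]
ee_rot: [0.971, 0.239, 0.001, 0.001]
ft_force: [-1.2, -0.5, 1.8]
grip_width: 0.117
```

```bash
python3 st.py wrist:w6
```

```text
6.53 reader [45.5 -0.3 39.1] chute [47.  -0.3  2.4] F_reader [-1.29  0.14  1.8 ] yaw 27.6 tz [ 0.0017 -0.0015 -1.    ] grip 0.117 q [-0.55  0.3   0.26  1.95 -0.09  0.9  -1.34]
```

View pics/w6.png

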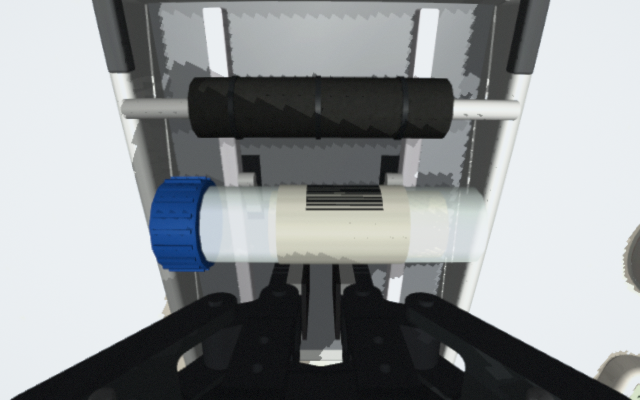

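The tube is just reaching the noses (row ~180) and is still straight. Next I'll go over the catch.

Call:
step_arm --pt "4 0 -0.9 0 0 0" --pt "4 0 -0.9 0 0 0" --pt "4 0 -0.9 0 0 0" --pt "4 0 -0.9 0 0 0" --pt "4 0 -0.9 0 0 0"

```text
clock: 7.2
position: [0.5245, 0.1317, 0.0441]
ee_rot: [0.971, 0.239, 0.001, 0.001]
ft_force: [-0.5, -1.4, 1.4]
grip_width: 0.116
```

```bash
cat > tb.py <<'E'
from st import *
def tube(f):  # before calling: image f already taken with arm still; 
    im=cv2.imread(f); hsv=cv2.cvtColor(im,cv2.COLOR_BGR2HSV)
    m=cv2.inRange(hsv,(100,120,40),(125,255,255)); n,l,s,c=cv2.connectedComponentsWithStats(m)
    i=1+np.argmax(s[1:,4]); x,y,w,h,_=s[i]; print("cap box",x,y,w,h)
    ci=manip.camera_info("wrist"); u=x+w/2
    o,d1=ray("wrist",(u,y),ci); _,d2=ray("wrist",(u,y+h),ci)
    d=d1/np.linalg.norm(d1)+d2/np.linalg.norm(d2)
    print("tube axis on chute",(onchute(P,o,d,.0145)*1e3).round(1))
E
python3 st.py wrist:w7; python3 -c "
from tb import *
tube('pics/w7.png')"
```

```text
7.2 reader [67.5 -0.2 44.1] chute [69.6 -0.2  2.7] F_reader [-1.08 -1.    1.35] yaw 27.6 tz [ 0.0025 -0.0012 -1.    ] grip 0.116 q [-0.55  0.34  0.25  1.9  -0.1   0.92 -1.34]
cap box 150 185 64 86
tube axis on chute [96.4 52.1 14.5]
```

View pics/w7.png

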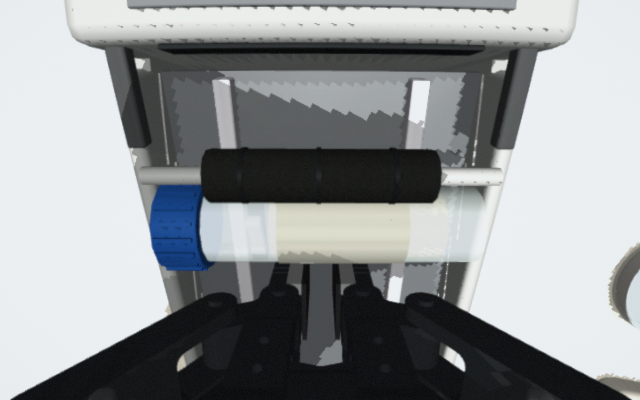

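The tube is at x≈96, touching the roller. I'll ease it the last few mm.

Call:
step_arm --pt "3 0 -0.6 0 0 0" --pt "2 0 -0.5 0 0 0" --pt "0 0 0 0 0 0"

```text
clock: 7.62
position: [0.5295, 0.1344, 0.0453]
ee_rot: [0.971, 0.239, 0.001, 0.001]
ft_force: [-0.2, -0.7, -0.9]
grip_width: 0.123
```

```bash
python3 st.py wrist:w8 scene:s8; python3 -c "
from tb import *
tube('pics/w8.png')
a=cv2.imread('pics/s8.png')[150:290,250:400]
cv2.imwrite('pics/s8z.png',cv2.resize(a,None,fx=4,fy=4,interpolation=cv2.INTER_CUBIC))"
```

```text
7.62 reader [73.1 -0.2 45.3] chute [75.3 -0.2  2.7] F_reader [-0.46 -0.5  -0.89] yaw 27.62 tz [ 0.0023 -0.0014 -1.    ] grip 0.123 q [-0.55  0.35  0.25  1.88 -0.1   0.93 -1.34]
cap box 150 185 64 86
tube axis on chute [101.5  52.1  14.5]
```

View pics/w8.png

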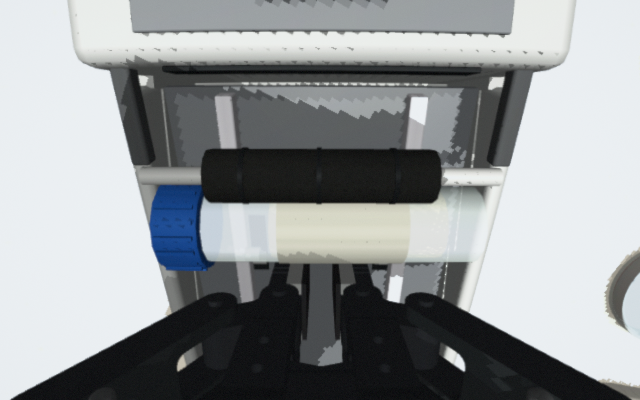

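View pics/s8z.png

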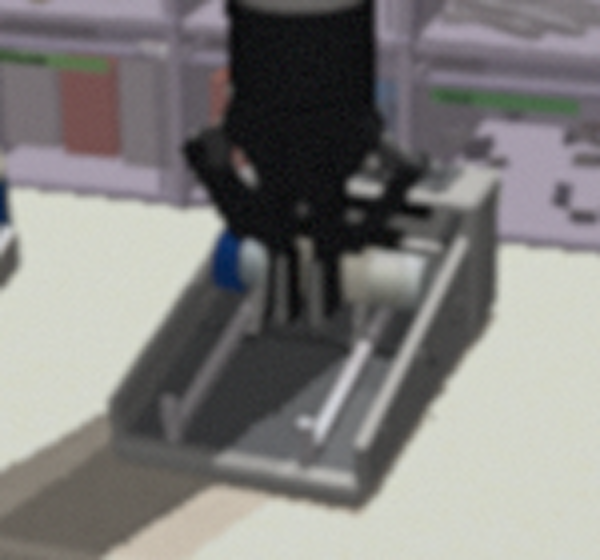

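The estimated axis is x≈101.5. I'll push about 3 mm more for margin (the roller allows 9), then back off slowly and look.

Call:
step_arm --pt "2 0 -0.4 0 0 0" --pt "1.5 0 -0.4 0 0 0" --pt "0 0 0 0 0 0" --pt "-2 0 0.4 0 0 0" --pt "-2 0 0.4 0 0 0" --pt "-3 0 0.6 0 0 0" --pt "-4 0 0.8 0 0 0" --pt "-5 0 1 0 0 0" --pt "-5 0 1 0 0 0" --pt "0 0 0 0 0 0"

```text
clock: 8.98
position: [0.5125, 0.1255, 0.0417]
ee_rot: [0.971, 0.239, 0.001, 0.001]
ft_force: [0.1, -0.6, 0.3]
grip_width: 0.117
```

```bash
python3 st.py wrist:w9; python3 -c "
from tb import *
tube('pics/w9.png')"
```

```text
8.97 reader [54.  -0.2 41.7] chute [55.8 -0.2  3.1] F_reader [-0.15 -0.6   0.33] yaw 27.61 tz [ 0.0025 -0.0011 -1.    ] grip 0.117 q [-0.55  0.32  0.26  1.93 -0.1   0.91 -1.34]
cap box 139 140 70 96
tube axis on chute [98.6 52.1 14.5]
```

View pics/w9.png

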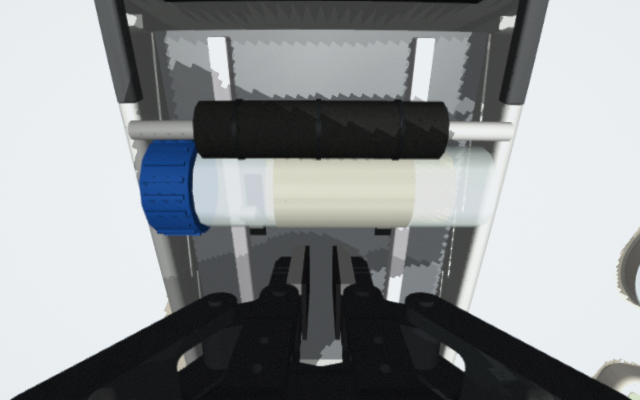

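The tube stayed at x≈98.6 (±2) while the fingers retreated 17 mm from it. I need to see whether the noses are up, so I'm backing the camera away.

Call:
step_arm --pt "-25 0 -5 0 0 0" --pt "-30 0 -20 0 0 0" --pt "-20 0 -40 0 0 0" --pt "0 0 -40 0 0 0" --pt "0 0 0 0 0 0"

```text
clock: 9.65
position: [0.4446, 0.0903, 0.1497]
ee_rot: [0.971, 0.239, 0.002, 0.001]
ft_force: [-0.1, -0.5, 0.1]
grip_width: 0.114
```

```bash
python3 st.py wrist:w10 scene:s10; python3 -c "
from tb import *
tube('pics/w10.png')
a=cv2.imread('pics/s10.png')[160:280,270:390]
cv2.imwrite('pics/s10z.png',cv2.resize(a,None,fx=5,fy=5,interpolation=cv2.INTER_CUBIC))"
```

```text
9.65 reader [-2.250e+01  1.000e-01  1.497e+02] chute [3.500e+00 1.000e-01 1.247e+02] F_reader [-0.34 -0.33  0.09] yaw 27.63 tz [ 3.9e-03 -7.0e-04 -1.0e+00] grip 0.114 q [-0.57  0.01  0.27  2.01 -0.    1.12 -1.39]
cap box 219 0 36 54
tube axis on chute [93.4 50.1 14.5]
```

View pics/w10.png

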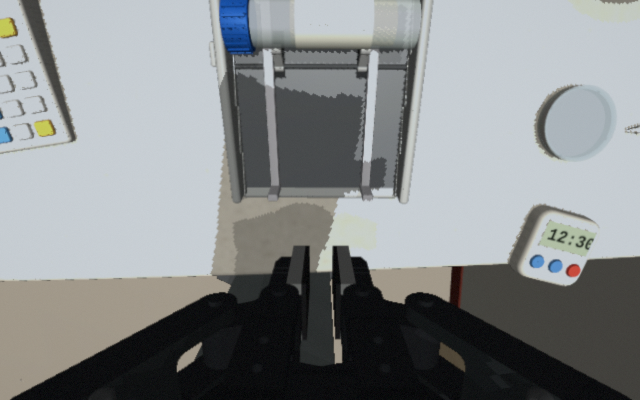

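View pics/s10z.png

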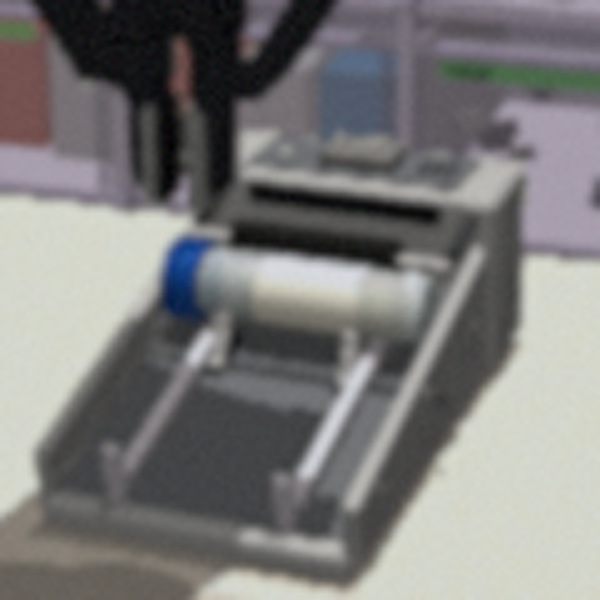

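In the scene view both noses, at about (314,224) and (340,228), stand in front of the tube where they were at the start. The cap was cut off in the wrist view, so that tube estimate is invalid. I'll check the detail and take a top view.

```bash
python3 st.py top:t10
python3 - <<'E'
from tb import *
a=cv2.imread('pics/w10.png')[0:100,200:440]
s=cv2.imread('pics/s10.png')[205:245,295:355]; s0=cv2.imread('pics/scene0.png')[205:245,295:355]
r=lambda x,w:cv2.resize(x,(w,int(x.shape[0]*w/x.shape[1])),interpolation=cv2.INTER_CUBIC)
cv2.imwrite('pics/c10.png',np.vstack([r(a,720),np.hstack([r(s0,360),r(s,360)])]))
P2=P
Rz,oo,Rc,oc=frames(P)
for n,X in dict(upL=[.084,.0285,.0095],upR=[.084,-.0285,.0095],dnL=[.087,.0285,0],axisL=[.1,.041,.0145]).items(): print(n,np.round(proj("scene",Rc@X+oc),1),np.round(proj("top",Rc@X+oc),1))
im=cv2.imread('pics/t10.png');m=cv2.inRange(cv2.cvtColor(im,cv2.COLOR_BGR2HSV),(105,130,40),(125,255,255))[140:260,280:390]
n,l,st_,c=cv2.connectedComponentsWithStats(m);print(st_[1:],c[1:]+[280,140])
for k in range(1,n):
  if st_[k,4]>15: print((onchute(P,*ray("top",c[k]+[280,140]),.0245)*1e3).round(1))
im=cv2.imread('pics/top0.png');m=cv2.inRange(cv2.cvtColor(im,cv2.COLOR_BGR2HSV),(105,130,40),(125,255,255))[140:260,280:390]
n,l,st_,c=cv2.connectedComponentsWithStats(m)
for k in range(1,n):
  if st_[k,4]>15: print("start",(onchute(P,*ray("top",c[k]+[280,140]),.0245)*1e3).round(1))
E
```

```text
9.75 reader [-24.2   0.4 146.8] chute [  1.3   0.4 122.2] F_reader [-0.29  0.23 -0.94] yaw 27.64 tz [-7.0e-04 -2.8e-03 -1.0e+00] grip 0.112 q [-0.57  0.01  0.27  2.02 -0.    1.11 -1.39]
upL [314.6 222.5] [318.6 211.4]
upR [340.4 226.3] [338.1 201.6]
dnL [315.6 225.3] [317.8 210.1]
axisL [311.6 215.5] [311.7 208.3]
[[25 63  9 13 69]] [[308.94202899 208.72463768]]
[103.3  48.   24.5]
start [ 4.2 47.9 24.5]
```

View pics/c10.png

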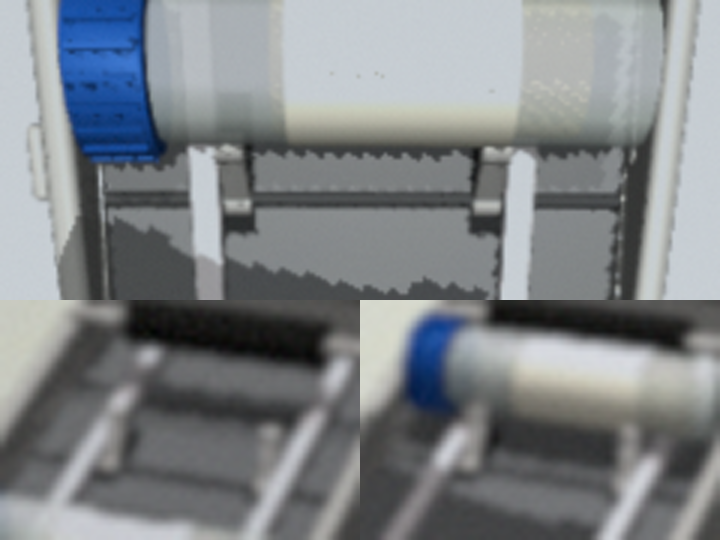

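Both noses are up directly behind the tube. In the top view the cap moved 99 mm from its start, so the tube is at seat x≈100: caught. Next I'll go over the head with fingers shut and find the key with the wrist camera.

Call:
step_arm --pt "40 0 -10 0 0 0" --pt "45 0 -10 0 0 0" --pt "30 0 0 0 0 0" --pt "0 0 0 0 0 0" --jaw 0

```text
clock: 10.3
position: [0.5451, 0.144, 0.1596]
ee_rot: [0.971, 0.239, -0.006, 0.002]
ft_force: [0.3, -0.0, -0.3]
grip_width: 0.001
```

```bash
python3 st.py wrist:w11
python3 - <<'E'
from h import *
c=manip.camera_info("wrist"); np.savez("c11.npz",K=c["camera_matrix"],k1=c["k1"],R=c["R"],t=c["t"])
E
```

```text
10.3 reader [ 91.4   1.1 159.6] chute [117.    1.1 110.7] F_reader [ 0.29 -0.17 -0.31] yaw 27.66 tz [-0.0105 -0.0073 -0.9999] grip 0.001 q [-0.58  0.26  0.28  1.72 -0.07  1.18 -1.37]
```

View pics/w11.png

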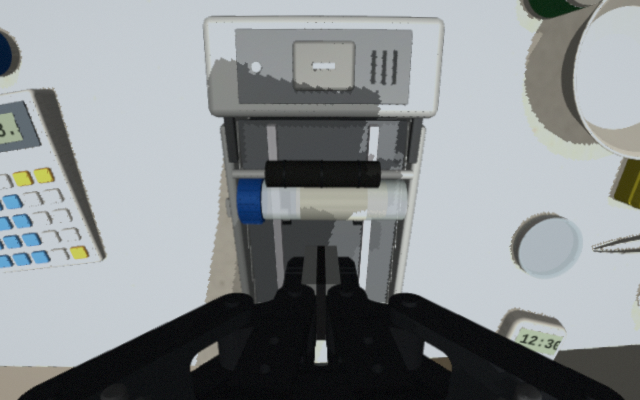

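The wrist view shows the key at cols 293–354, rows 41–89, and the tube still seated against the roller (rows 180–220).

Run:
```python
from tb import *
Rz,oo,Rc,oc=frames(P)
for uv in [(294,41),(354,41),(354,88),(294,88),(324,65)]:
    print(uv,(Rz.T@(onz("wrist",uv,.098)-oo)*1e3).round(1))
tube('pics/w11.png')
```

```text
(294, 41) [190.4  14.9  98. ]
(354, 41) [190.5 -16.9  98. ]
(354, 88) [166.4 -17.5  98. ]
(294, 88) [166.3  15.4  98. ]
(324, 65) [178.3  -1.   98. ]
cap box 237 179 28 45
tube axis on chute [96.  49.8 14.5]
```

Run:
```python
from tb import *
o=manip.get_obs(); c=manip.camera_info("wrist")
M=R.from_quat(o["ee_rot"]).as_matrix(); Rtc=c["R"]@M; cam=M.T@(-c["R"].T@c["t"]-o["position"])
# w10 pose
Rz,oo,Rc,oc=frames(P); pos=Rz@[-.0225,.0001,.1497]+oo
tz=np.array([.0039,-.0007,-1]);tz/=np.linalg.norm(tz); y=np.radians(27.63); tx=np.array([np.cos(y),np.sin(y),0]);tx-=tz*(tx@tz);tx/=np.linalg.norm(tx)
M2=np.c_[tx,np.cross(tz,tx),tz]; Rw=Rtc@M2.T; t=-Rw@(pos+M2@cam)
ci=dict(camera_matrix=c["camera_matrix"],k1=c["k1"],R=Rw,t=t)
for n,uv in dict(noseL=(200+235/3,152/3),noseR=(200+492/3,154/3),tubeEdge=(200+380/3,146/3),pivotL=(200+238/3,205/3),lipL=(273,188),lipR=(370,188)).items():
    print(n,[(onchute(P,*ray("",uv,ci),z)*1e3).round(1)[:2] for z in(0,.0095,.0145,.017)])
for n,X in dict(noseTopL=[.081,.0285,.0095],noseTop2=[.087,.0285,.0095],tubeaxis=[.1,0,.0145]).items(): 
    u=np.array(proj("",Rc@X+oc,ci)); print(n,u,(u-[200,0])*3)
a=cv2.imread('pics/w11.png')[150:240,215:435]; cv2.imwrite('pics/c11.png',cv2.resize(a,None,fx=3.5,fy=3.5,interpolation=cv2.INTER_CUBIC))
```

```text
noseL [array([82. , 27.6]), array([82.6, 26.5]), array([83., 26.]), array([83.1, 25.7])]
noseR [array([ 81.7, -28.7]), array([ 82.3, -27.5]), array([ 82.7, -27. ]), array([ 82.8, -26.7])]
tubeEdge [array([83.2, -4.1]), array([83.8, -3.9]), array([84.1, -3.8]), array([84.3, -3.8])]
pivotL [array([70.9, 27.4]), array([72. , 26.4]), array([72.5, 25.9]), array([72.8, 25.6])]
lipL [array([-17.4,  36.8]), array([-13. ,  35.4]), array([-10.7,  34.7]), array([-9.5, 34.3])]
lipR [array([-17.4, -38.9]), array([-12.9, -37.4]), array([-10.6, -36.6]), array([ -9.4, -36.2])]
noseTopL [275.35689079  53.40512723] [226.07067238 160.2153817 ]
noseTop2 [274.86390002  43.20067617] [224.59170006 129.60202851]
tubeaxis [320.46788297  20.22863877] [361.40364892  60.68591632]
```

View pics/c11.png

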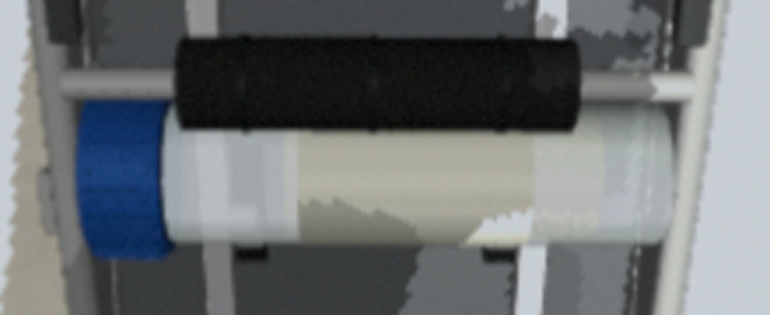

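The measured nose positions (x≈82), tube edge (x≈84) and scene comparison all agree with a caught tube. Before reaching over the head, I'll check the shelf clearance behind the reader.

Run:
```python
from tb import *
Rz,oo,Rc,oc=frames(P)
a=cv2.imread('pics/top0.png')[60:220,180:400]; cv2.imwrite('pics/tsh.png',cv2.resize(a,None,fx=3.5,fy=3.5,interpolation=cv2.INTER_CUBIC))
for uv in [(194,194),(240,170),(285,148),(345,115)]: print(uv,(Rz.T@(onz("top",uv,0)-oo)*1e3).round(0))
c=manip.camera_info("wrist"); print((Rz.T@(-c["R"].T@c["t"]-oo)*1e3).round(0))
```

```text
(194, 194) [285. 314.   0.]
(240, 170) [287. 170.   0.]
(285, 148) [286.  30.   0.]
(345, 115) [ 295. -163.    0.]
[160.   1. 300.]
```

View pics/tsh.png

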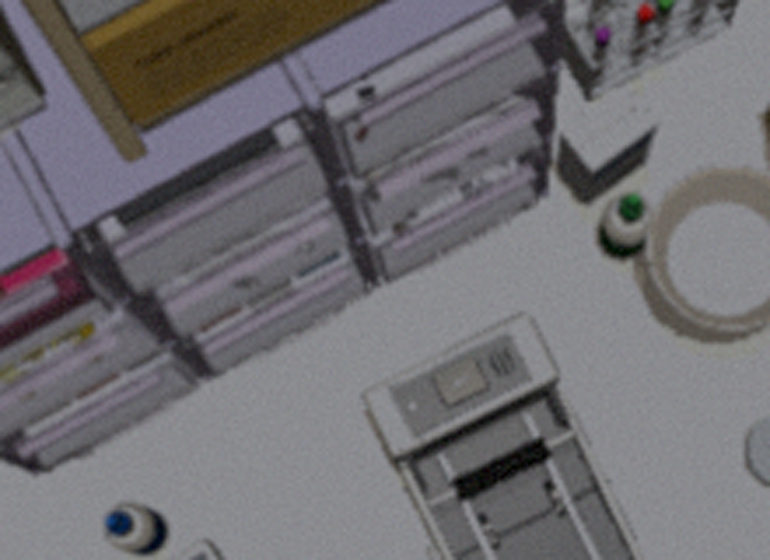

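The shelf front is at reader x≈286, and the wrist camera would sit at ≈248 over the key. I'll turn the tool by 90° so the camera is off to the side, away from the shelf.

Call:
step_arm --pt "0 0 0 0 0.7 0" --pt "0 0 0 0 0 -10" --pt "0 0 0 0 0 -10" --pt "0 0 0 0 0 -10" --pt "0 0 0 0 0 -10" --pt "0 0 0 0 0 -10" --pt "0 0 0 0 0 -10" --pt "0 0 0 0 0 -10" --pt "0 0 0 0 0 -10" --pt "0 0 0 0 0 -10" --pt "0 0 0 0 0 0"

```text
clock: 11.72
position: [0.5356, 0.1366, 0.1569]
ee_rot: [0.499, 0.867, -0.001, -0.0]
ft_force: [-0.6, 0.0, 0.9]
grip_width: -0.002
```

```bash
python3 st.py
```

```text
11.72 reader [ 79.6  -1.  156.9] chute [104.8  -1.  110.5] F_reader [-0.49  0.28  0.86] yaw 120.17 tz [-0.0018 -0.0019 -1.    ] grip -0.002 q [-0.41  0.23  0.09  1.76 -0.02  1.16  0.21]
```

Call:
step_arm --pt "0 0 0 0 0 2.5" --pt "0 40 0 0 0 0" --pt "0 35 0 0 0 0" --pt "0 20 10 0 0 0" --pt "0 0 15 0 0 0" --pt "0 0 0 0 0 0"

```text
clock: 12.48
position: [0.6193, 0.1783, 0.1302]
ee_rot: [0.53, 0.848, -0.002, -0.0]
ft_force: [-0.1, -0.3, 1.0]
grip_width: 0.001
```

```bash
python3 st.py scene:s12 wrist:w12; python3 -c "
import cv2
a=cv2.imread('pics/s12.png')[140:280,260:400]
cv2.imwrite('pics/s12z.png',cv2.resize(a,None,fx=4,fy=4,interpolation=cv2.INTER_CUBIC))"
```

```text
12.47 reader [173.1  -2.9 130.2] chute [190.7  -2.9  64.9] F_reader [-0.24 -0.19  1.01] yaw 116.0 tz [-0.0022 -0.0027 -1.    ] grip 0.001 q [-0.43  0.44  0.1   1.53 -0.05  1.17  0.13]
```

View pics/s12z.png

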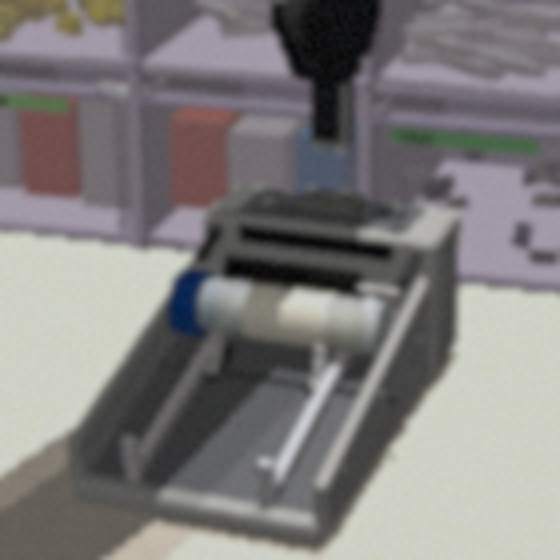

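View pics/w12.png

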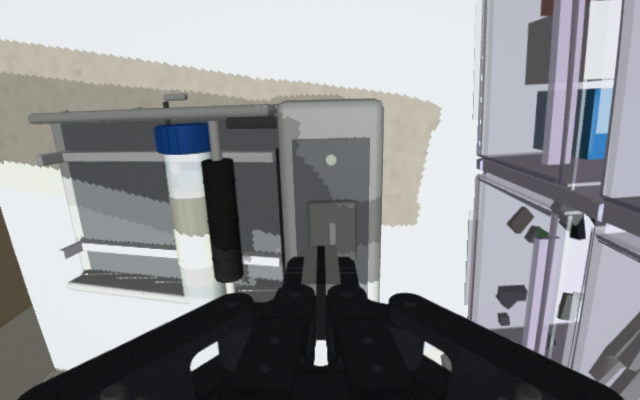

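The view shows the tube still held, and the key (cols 308–356, centre 332) slightly beyond the fingertip (col 322). Correcting by +6, +2.5 mm and lowering.

Call:
step_arm --pt "2.5 6 8 0 0 -1.5" --pt "0 0 9 0 0 0" --pt "0 0 4 0 0 0" --pt "0 0 0 0 0 0"

```text
clock: 13.08
position: [0.6244, 0.1835, 0.1107]
ee_rot: [0.518, 0.855, -0.0, 0.001]
ft_force: [-0.7, -0.6, -0.4]
grip_width: -0.002
```

```bash
python3 st.py wrist:w13
```

```text
13.07 reader [180.   -0.7 110.7] chute [193.5  -0.7  44.5] F_reader [-0.93 -0.23 -0.37] yaw 117.59 tz [ 0.0015 -0.0011 -1.    ] grip -0.002 q [-0.43  0.47  0.09  1.53 -0.05  1.14  0.16]
```

View pics/w13.png

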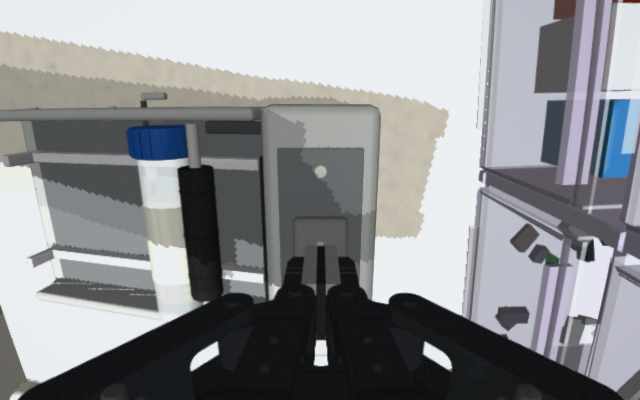

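The finger (col 321) is centred on the key (294–348). Pressing straight down in small steps.

Call:
step_arm --pt "0 0 5 0 0 0" --pt "0 0 4 0 0 0" --pt "0 0 3 0 0 0" --pt "0 0 2 0 0 0"

```text
clock: 13.62
position: [0.6249, 0.1834, 0.0967]
ee_rot: [0.518, 0.855, 0.0, 0.001]
ft_force: [0.0, 0.4, 2.0]
grip_width: 0.004
```

```bash
python3 st.py
```

```text
13.62 reader [180.4  -0.9  96.7] chute [191.   -0.9  30.6] F_reader [0.22 0.33 2.01] yaw 117.57 tz [ 2.7e-03 -7.0e-04 -1.0e+00] grip 0.004 q [-0.43  0.48  0.09  1.55 -0.05  1.11  0.16]
```

Contact has started (≈2 N at z=96.7 mm). Continuing to the bottom stop.

Call:
step_arm --pt "0 0 2 0 0 0" --pt "0 0 2 0 0 0"

```text
clock: 13.88
position: [0.625, 0.1834, 0.0934]
ee_rot: [0.518, 0.855, 0.001, 0.001]
ft_force: [-7.4, -2.3, 17.1]
grip_width: 0.002
```

Call:
step_arm --pt "0 0 1.5 0 0 0"

```text
clock: 14.0
position: [0.6251, 0.1835, 0.0934]
ee_rot: [0.518, 0.855, 0.001, 0.001]
ft_force: [-8.6, -2.0, 17.6]
grip_width: -0.002
```

Call:
step_arm --pt "0 0 1.5 0 0 0"

```text
clock: 14.12
position: [0.6251, 0.1834, 0.0935]
ee_rot: [0.518, 0.855, 0.001, 0.001]
ft_force: [-7.1, -2.9, 15.1]
grip_width: -0.003
```

It's a hard stop: z holds at 93.4 mm and the force is 15–17 N, well above the key's 3.5 N. Releasing straight up and retreating.

Call:
step_arm --pt "0 0 -4 0 0 0" --pt "0 0 -10 0 0 0" --pt "0 0 -30 0 0 0" --pt "0 -20 -40 0 0 0" --pt "0 -50 -20 0 0 0" --pt "0 -40 0 0 0 0" --pt "0 0 0 0 0 0" --pt "0 0 0 0 0 0"

```text
clock: 15.12
position: [0.5257, 0.1318, 0.2028]
ee_rot: [0.518, 0.855, 0.002, 0.003]
ft_force: [-0.1, -0.3, -0.5]
grip_width: 0.003
```

```bash
python3 st.py wrist:w14 scene:s14 top:t14; python3 -c "
from tb import *
a=cv2.imread('pics/s14.png')[150:290,260:440]
b=cv2.imread('pics/t14.png')[100:260,200:460]
r=lambda x,w:cv2.resize(x,(w,int(x.shape[0]*w/x.shape[1])),interpolation=cv2.INTER_CUBIC)
cv2.imwrite('pics/c14a.png',r(a,720));cv2.imwrite('pics/c14b.png',r(b,780))"
```

```text
15.12 reader [ 68.5  -0.7 202.8] chute [103.6  -0.7 157.8] F_reader [-0.25 -0.16 -0.46] yaw 117.58 tz [ 0.0068  0.0014 -1.    ] grip 0.003 q [-0.42  0.16  0.1   1.73 -0.02  1.24  0.16]
```

View pics/w14.png

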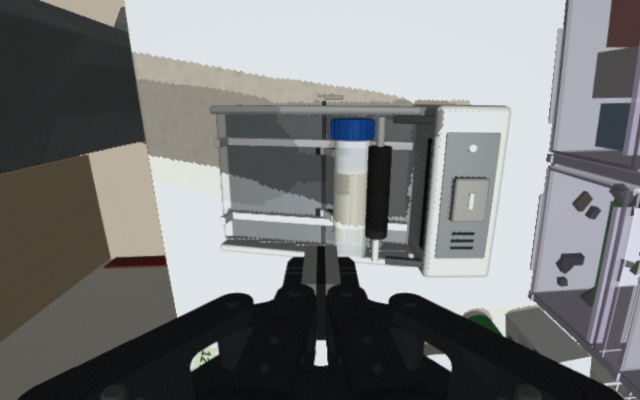

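View pics/c14a.png

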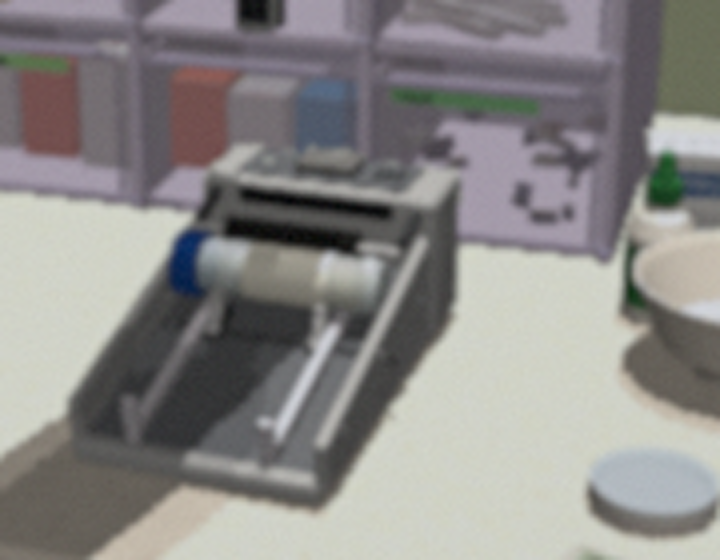

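View pics/c14b.png

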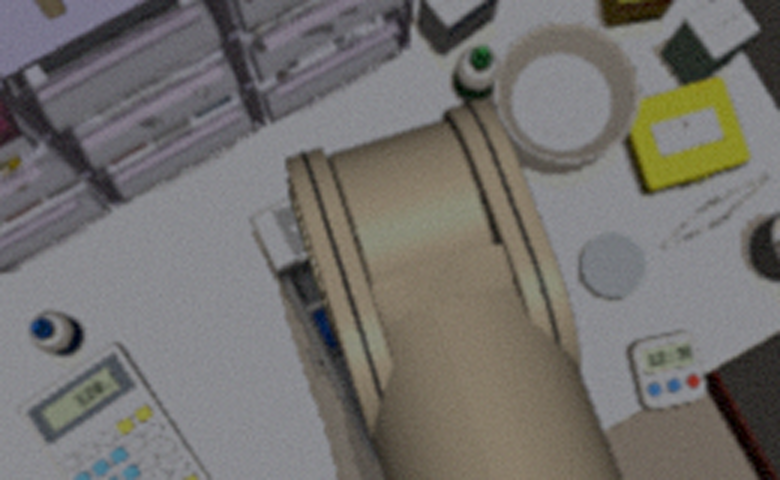

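The tube lies against the roller with the noses behind it (scene crop about (215,310) and (320,325)). The key stands proud on the head again, and the bottle, dish and timer have not moved. The arm is clear, so I'm handing in.

```bash
python3 -c "
from workcell import manip
print(manip.hand_in())"
```

```text
the job is handed in; nothing more can be done
None
```

The tube is caught behind the sprung catch, the start key was then pressed fully down and let up, and the job is handed in at about 15 s of the 40 s allowed.

**Tube:** I rolled it up the chute with the fingertips from behind, only a few mm past the catch point, then backed off. It stayed at the seat against the roller, and both catch noses stand up behind it in the wrist and scene pictures.

**Key:** Pressed straight down, contact began near 98 mm. It stopped hard at 93.4 mm with 15–17 N, which matches the full 5 mm of travel. In the last pictures it looks up again.

**Other things:** The dropper bottle, dish and timer look unmoved. The arm was clear of everything at hand-in, with no force beyond sensor noise.

**Checks that disagreed:**
- **Tube position:** estimates after release ran from 96 to 99 mm, against the nominal 100 mm. The 96 mm one was read with the cap partly hidden and against a wrist offset of about 1.6 mm. I relied on the raised noses and on the cap having moved 99 mm in the top view.
- **Key position:** the top and wrist cameras put the key about 3 mm apart. I centred the fingers on it in the wrist picture before pressing.

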